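Reset the tripped control unit with the hanging reset pin

ROBOT

A 7-joint arm with a two-finger parallel gripper is mounted at the origin on a cart in front of the work surface, level with it; the furniture and walls round the work are solid. World frame = base frame: x ahead of the robot, y to its left, z up, the work surface at z = 0. Lengths are in mm, angles in rad, forces in N, time in s.
With the tool pointing down it reaches from about 425 to 825 mm from the base axis. Payload 3.6 kg.
Tool frame: the origin (TCP) lies between the finger pads; the fingertips stand 22 mm ahead of it and the grasp point (between the pads) lies 3 mm ahead of it (arm.tip_extent is the distance from the TCP to the fingertips, in mm); z points along the fingers, y is the line along which they close (so a half turn about z gives the same grasp; the last joint's range is limited). The gripper opens to 85 mm and grips with 20 to 120 N. Pads are 22 mm wide; open, the fingers measure 114 mm over their backs; the gripper's body (76 mm by 85 mm) begins 54 mm behind the grasp point. The pads swing forward as they close: fully open they stand 13 mm farther back than shut.
Start: joints at [1.179, 0.615, -0.013, 1.423, 0.008, 1.103, -0.04], TCP at [231.905, -607.194, 253.297] pointing down, gripper open.
Joint ranges: [-3.12, 3.12], [-0.3, 2.06], [-1.34, 1.32], [0.26, 2.42], [-1.36, 4.5], [0.01, 1.98], [-2.84, 2.84]. Speed limits (rad/s): [2.79, 2.79, 3.14, 3.14, 3.14, 3.14, 3.14].

INTERFACE

Orientations are given as a unit quaternion [x, y, z, w].
In Python, from bench import readout, cams, workorder, arm gives the robot as it stands.
- The arm moves only by the shell command python3 -m pendant 'ROWS'. ROWS is JSON, a list of rows, each an object with "linear": the shift along the tool's x, y, z in cm, a list of three; "turn": the turn, a rotation vector about the tool's x, y, z in rad, a list of three; "fingers": the finger opening in cm, from 0 to 8.54. A call has 1 to 12 rows; each row shifts and turns the commanded pose from where the row before left it, along the tool's axes as they then stand; what a row does not reach is not made up. A row lasts 1/10 s, in which the tool goes at most 50 mm and 8.59 degrees, less where a joint would pass 70% of its speed; a pose out of reach is approached as far as the arm can. A call with a gripper value outside its range is refused whole. The fingers move at their own pace and stop on an object; the grip force is fixed at half the most. Time passes only in rows, so rows that do not move let the fingers close. It gives the time, the measured TCP pose, the force, the opening and the grip force at its end, in the units of the state.
- readout.state(): the state, without advancing time (a new reading comes with each control period).
- cams.read_camera(name): name is "side" or "top" or "wrist"; returns the picture (400x640x3 uint8, red, green, blue); there is no depth.
- cams.camera_info(name): a dict with "mtx" (3x3 intrinsics, pixels), "cam_to_world" (4x4, takes a point from camera to world coordinates). Camera axes: x right, y down, z forward; pixel columns grow to the right and rows downward; lengths in mm; the calibration is good to about 2 mm. The wrist camera is an equidistant fisheye: a pixel r from the principal point sees the ray r / f radians off the axis. A picture is of the moment at which its call begins: read the wrist's pose just before it. camera_info takes no time and is no camera call; for the wrist camera it gives the pose at the moment of the call.
- workorder.sign_off(): hands the job in; it is judged then, once.
Trained networks look in the newest picture that a camera, given by its name, has taken for a name from the list of things; names that differ only in an ending like _2 or _b are one class to them, and where a whole thing is asked for, a point or a joint stands for the part that bears it (a point fixed in the world has none). Each returns a list of dicts, best first, with "p" (0 to 1); they miss things now and then, are a little off and sometimes report something else, mostly with a low value. They report only what shows in the picture. A call takes as long as a camera call. They do not tell look-alikes from the thing itself.
- cams.boxes_of(camera, thing): "extent" ([left, top, right, bottom] in pixels, round what is visible of it).
- cams.cut_out(camera, thing): "region" (400x640 bool, what is visible of it) and "extent" ([left, top, right, bottom] in pixels, round what is visible of it).
The state is a dict: "time": time; "joint_pos": joint angles; "joint_velocities": joint speeds; "joint_torque": joint torques, N m; "tcp_pos": TCP position; "orientation": TCP orientation; "contact_force": force on the tool from outside, world axes, zero at the start; "moment": the same for the moment, N m; "width": opening from 0.0 (shut) to 1.0 (fully open); "grip_force": force on a finger pad.
Only numpy, scipy, OpenCV 4.12 (cv2) and the standard library are available. Lean on these libraries where they do the work, as an engineer would, in place of code of your own. Each camera call takes 0.05 s, during which the arm holds its last target. There are 200 camera calls.

TASK

The control unit with the red lamp has tripped. Lift the reset pin with the orange grip up and off the hook it hangs on, reach its tip down through the round aperture in the top of the red-lamp unit and press the recessed reset button fully down without forcing it; finish while still gripping the pin and holding the button down. Do not press the button of the green-lamp unit, and leave the other things on the bench where they are.

Things in the scene. Friction and masses are not known exactly. Their poses are not given: they have to be found in the camera images.
- reset_pin: reset pin, loose, about 90 g, hanging upright on the hook. Origin: middle of its orange grip; z up along the pin; axes about the stand's. Grip: block 16 (x) x 30 (y) x 44 (z) mm, free on both y sides. Below it a steel blade 6 mm thick (x), 30 wide (y), from z -22 to -72 mm, then a collar 12 mm in diameter to z -78 and a round shank 6 mm in diameter to the tip at z -165.
- pin_eye (a point): centre of the closed rectangular eye that goes through the pin's blade along x, 50 mm below the middle of the grip: 19 mm wide (y), 32 mm high (z -34 to -66 mm of the pin). The pin hangs by the eye's upper edge.
- pin_tip (a point): the pin's rounded tip, 165 mm below the middle of its grip
- hook_stand: hook stand, fixed. Origin on the bench below the hook's slot, z up. Dark base plate 10 mm thick, x -40 to +90 mm, y -50 to +50. Post at x +65 mm, 30 mm wide, 180 high, carries a flat steel hook whose free end points to the stand's -x. To come off, the pin is lifted 12 to 22 mm (best 17), so that the hook's lip can pass through the eye, then moved 40 mm or more along the stand's -x.
- hook_slot (a point): top of the hook's strap (12 mm wide, 6 thick), 180 mm above the bench, where the pin hangs; axes of the stand. The lip at the free end, 10 to 14 mm towards -x, stands up 10 mm above the strap; a stop rib 4 mm high stands 9 to 13 mm towards +x.
- unit_red: control unit with a red lamp (the tripped one), fixed: grey box 90 (x) x 76 (y) x 70 (z) mm on a 102x86x8 mm dark foot, black front panel at -x, green terminals at +x. Origin: centre of its underside, z up. On top: the red lamp 28 mm towards -x, a round aperture 16 mm in diameter 12 mm towards +x. The two units may swap left and right.
- unit_green: control unit with a green lamp (leave alone), fixed: grey box 90 (x) x 76 (y) x 70 (z) mm on a 102x86x8 mm dark foot, black front panel at -x, green terminals at +x. Origin: centre of its underside, z up. On top: the green lamp 28 mm towards -x, a round aperture 16 mm in diameter 12 mm towards +x. The two units may swap left and right.
- aperture_red (a point): centre of the mouth of the red-lamp unit's aperture, 70 mm above the bench, axes of the unit. The hole goes straight down; the flat white top of the button, 13 mm in diameter, lies 35 mm below the mouth (world height 35 mm).
- button_red (a joint): the red-lamp unit's recessed reset button: 0 = up, grows as it is pressed down, 0.007 m = fully down on its stop. Sprung: about 1.5 N at the start of travel, 5 N fully down; springs back when let go.
- button_green (a joint): the same button of the green-lamp unit; must stay up (0)
- flux_pot: white pot with a black lid, 60 mm across, 36 mm high, loose bystander; leave it where it is. Origin at the centre of its underside.
- tape_black: roll of black tape lying flat, 51x48x19 mm, loose bystander; leave it where it is. Origin at the centre of its underside.
- terminal_green: green terminal block, 47x12x39 mm, loose bystander; leave it where it is. Origin at the centre of its underside.
- relay_1: beige relay, 52x28x31 mm, loose bystander; leave it where it is. Origin at the centre of its underside.
There are look-alikes about, which are no part of the job. There is more than one size of the reset_pin; the one meant has the size given above.

How it is judged:
By the outcome, as a careful person would: the job done as asked, in the order asked, and still so for the second after the job is handed in, while the arm keeps its last pose, push and grip.
It also fails if it takes over 40 s, if anything falls off the work surface, if the arm or the gripper's body presses on something with over 40 N, if the wrist force passes 120 N, or if a joint passes its speed limit or range.

## Working session

There is one attempt and no reset: what is moved stays moved. The work goes in short steps, Python scripts to look and compute and a shell command to move; the robot and the scene stay as the last step left them, time stands still between calls to the robot, and variables do not carry over. Pictures are saved under pics/ and viewed, at most 10 in all, crops included, and the job is handed in when it is done.

```bash
ls; mkdir -p pics; python3 - <<'E'
from bench import readout, cams
import cv2, numpy as np
s=readout.state(); print(s['time'],s['tcp_pos'],s['orientation'])
ims=[]
for c in ("side","top"):
    im=cams.read_camera(c); cv2.imwrite(f'pics/{c}0.png',im[:,:,::-1])
    i=cams.camera_info(c); print(c,np.round(i['mtx'],1).tolist(),np.round(i['cam_to_world'],3).tolist())
    for t in ("reset_pin","hook_stand","unit_red","unit_green","aperture_red"):
        try: print(t,[(d['extent'],round(d['p'],2)) for d in cams.boxes_of(c,t)])
        except Exception as e: print(t,e)
E
```

```text
pics
0.0 [ 231.65205678 -606.55860056  252.10620753] [ 9.83406549e-01  1.81410741e-01 -2.50539353e-04 -1.28041265e-03]
side [[411.6, 0.0, 313.8], [0.0, 411.6, 199.9], [0.0, 0.0, 1.0]] [[-0.839, -0.277, 0.468, 58.463], [-0.543, 0.401, -0.738, 785.448], [0.017, -0.873, -0.487, 635.595], [0.0, 0.0, 0.0, 1.0]]
reset_pin [([238.2, 247.7, 256.7, 359.0], 0.74), ([248.6, 203.6, 264.4, 256.7], 0.71), ([310.0, 257.1, 315.6, 283.9], 0.45), ([263.8, 220.8, 279.2, 233.8], 0.39)]
hook_stand [([222.3, 213.8, 284.6, 309.6], 0.58)]
unit_red [([344.4, 182.2, 380.4, 213.1], 0.96)]
unit_green [([306.3, 201.9, 356.1, 251.0], 0.68)]
aperture_red [([342.2, 177.7, 378.0, 219.0], 0.86)]
top [[465.4, 0.0, 321.6], [0.0, 465.4, 200.7], [0.0, 0.0, 1.0]] [[0.018, -0.993, 0.117, 386.871], [-1.0, -0.018, -0.002, 62.185], [0.004, -0.117, -0.993, 1387.395], [0.0, 0.0, 0.0, 1.0]]
reset_pin [([178.2, 225.0, 203.4, 247.8], 0.88), ([233.3, 194.9, 257.7, 205.8], 0.5)]
hook_stand [([231.7, 176.9, 282.4, 223.5], 0.87)]
unit_red [([396.9, 190.9, 442.0, 232.1], 0.68), ([234.4, 195.0, 250.5, 201.9], 0.39)]
unit_green [([337.9, 189.7, 369.5, 228.7], 0.72)]
aperture_red [([400.5, 188.9, 437.7, 231.0], 0.88)]
```

```bash
python3 - <<'E'
import cv2
a=cv2.imread('pics/side0.png');b=cv2.imread('pics/top0.png')
cv2.imwrite('pics/side1.png',cv2.resize(a[150:375,190:490],None,fx=2.6,fy=2.6,interpolation=2))
cv2.imwrite('pics/top1.png',cv2.resize(b[120:320,150:470],None,fx=2.5,fy=2.5,interpolation=2))
E
```

```text
(no output)
```

View pics/side1.png

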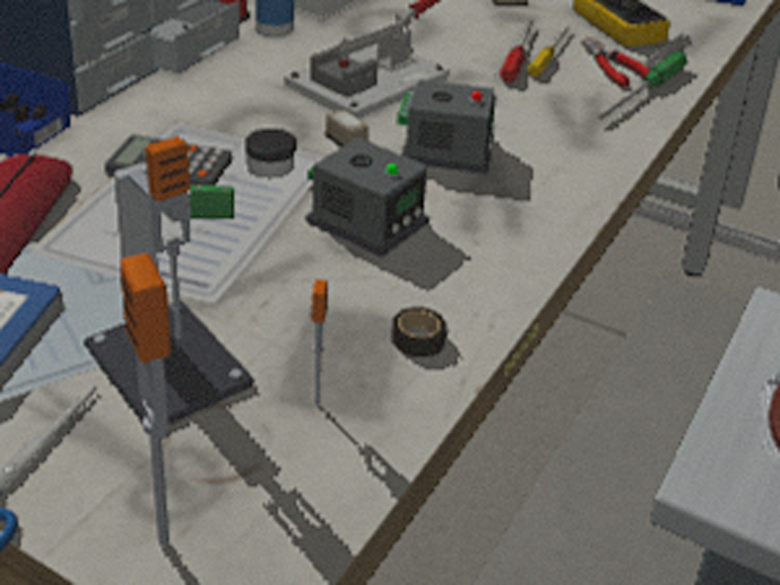

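View pics/top1.png

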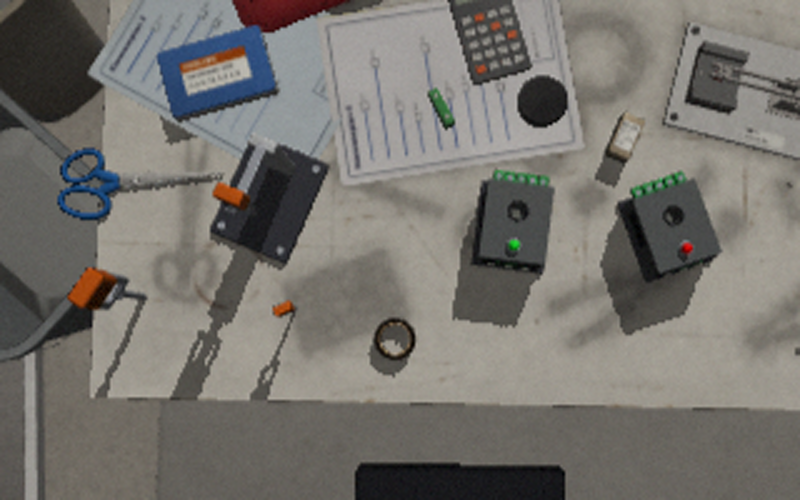

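The wanted pin is the one hanging on the hook stand: top px (242,197), side px (255,215). Two things could be taken for it, the big pin at top (187,235) / side (248,300) and the small pin at top (263,243) / side (312,270). The red unit is on the right: top px (420,206), side px (363,198).

```bash
cat > h.py <<'E'
import numpy as np, cv2
from bench import readout, cams
from scipy.optimize import least_squares
def proj(c,P,info=None):
    i=info or cams.camera_info(c); M=np.linalg.inv(i['cam_to_world']); P=np.atleast_2d(P)
    q=P@M[:3,:3].T+M[:3,3]; K=np.asarray(i['mtx'])
    if c=='wrist':
        r=np.hypot(q[:,0],q[:,1]); th=np.arctan2(r,q[:,2]); s=th/np.maximum(r,1e-9)
        return np.c_[K[0,2]+K[0,0]*q[:,0]*s, K[1,2]+K[1,1]*q[:,1]*s]
    return np.c_[K[0,0]*q[:,0]/q[:,2]+K[0,2],K[1,1]*q[:,1]/q[:,2]+K[1,2]]
def ray(c,uv,info=None):
    i=info or cams.camera_info(c); K=np.asarray(i['mtx']); T=np.asarray(i['cam_to_world'])
    d=np.array([(uv[0]-K[0,2])/K[0,0],(uv[1]-K[1,2])/K[1,1],1.])
    if c=='wrist':
        th=np.hypot(d[0],d[1]); d=np.array([*(d[:2]/max(th,1e-9)*np.sin(th)),np.cos(th)])
    return T[:3,3],T[:3,:3]@d
def onplane(c,uv,z,info=None):
    o,d=ray(c,uv,info); return o+d*(z-o[2])/d[2]
def orange(im):
    h=cv2.cvtColor(im,cv2.COLOR_RGB2HSV); return ((h[...,0]<16)&(h[...,0]>3)&(h[...,1]>150)&(h[...,2]>60)).astype(np.uint8)
def box(cx,cy,cz,yaw,lx,ly,lz):
    p=np.array([[a*lx/2,b*ly/2,e*lz/2] for a in(-1,1) for b in(-1,1) for e in(-1,1)])
    c,s=np.cos(yaw),np.sin(yaw); return p@np.array([[c,s,0],[-s,c,0],[0,0,1]])+[cx,cy,cz]
E
python3 - <<'E'
from h import *
obs=[]
for c,r in(('side',(245,198,270,232)),('top',(228,188,262,210))):
    im=cv2.imread(f'pics/{c}0.png')[:,:,::-1].copy(); m=orange(im); k=np.zeros_like(m); k[r[1]:r[3],r[0]:r[2]]=m[r[1]:r[3],r[0]:r[2]]
    ys,xs=np.nonzero(k); print(c,len(xs),xs.min(),xs.max(),ys.min(),ys.max(),xs.mean(),ys.mean())
    obs.append((c,cams.camera_info(c),np.array([xs.min()-.0,xs.max()+1.,ys.min(),ys.max()+1.])-.5,np.array([xs.mean(),ys.mean()])))
def res(p,yaw):
    o=[]
    for c,i,e,m in obs:
        uv=proj(c,box(*p,yaw,16,30,44),i); h=cv2.moments(cv2.convexHull(uv.astype(np.float32)))
        o+= [uv[:,0].min()-e[0],uv[:,0].max()-e[1],uv[:,1].min()-e[2],uv[:,1].max()-e[3],2*(h['m10']/h['m00']-m[0]),2*(h['m01']/h['m00']-m[1])]
    return np.array(o)
for yaw in(-.5,-.4,-.3): 
    s=least_squares(res,[546,257,214],args=(yaw,),loss='soft_l1'); print(yaw,s.x.round(1),round(s.cost,2))
g=lambda p,x0,y0,f:(p[0]/f+x0,p[1]/f+y0)
for p in((328,162),(282,266),(210,238)): print('plate',onplane('top',g(p,150,120,2.5),10).round(1))
for n,p,z in(('apR',(673,215),70),('lampR',(686,248),76),('apG',(518,211),70)): print(n,onplane('top',g(p,150,120,2.5),z).round(1))
# dark aperture red, side
for n,p in(('apR',(443,97)),): print(n,'side',onplane('side',g(p,190,150,2.6),70).round(1))
i=cams.camera_info('wrist');T=np.asarray(i['cam_to_world']);print(np.round(i['mtx'],1).tolist(),T.round(2).tolist())
from scipy.spatial.transform import Rotation as R
s=readout.state();r=R.from_quat(s['orientation']).as_matrix();print('cam in tool',(r.T@(T[:3,3]-s['tcp_pos'])).round(1),(r.T@T[:3,:3]).round(2).tolist())
E
```

```text
side 290 246 269 203 226 254.38620689655173 213.77586206896552
top 75 235 249 193 202 241.38666666666666 197.41333333333333
-0.5 [529.5 260.5 211.6] 12.09
-0.4 [528.7 261.2 213.9] 9.85
-0.3 [527.3 261.3 215.4] 9.92
plate [594.9 181.5  10. ]
plate [469.4 232.4  10. ]
plate [501.1 318.9  10. ]
apR [ 532.1 -218.4   70. ]
lampR [ 494.2 -231.6   76. ]
apG [533.4 -41.7  70. ]
apR side [ 529.1 -216.7   70. ]
[[309.7, 0.0, 321.7], [0.0, 309.7, 200.3], [0.0, 0.0, 1.0]] [[0.36, -0.9, -0.26, 297.95], [-0.93, -0.34, -0.1, -581.68], [0.0, 0.27, -0.96, 373.65], [0.0, 0.0, 0.0, 1.0]]
cam in tool [  70.8   -0.3 -120.3] [[0.0, -0.96, -0.27], [1.0, 0.0, 0.0], [-0.0, -0.27, 0.96]]
```

```bash
cat >> h.py <<'E'
from scipy.spatial.transform import Rotation as R
def plan(ps,qs):
    "world poses -> rounded tool rows (cm, rad), tracking rounding"
    p,q=np.array(ps[0],float),R.from_quat(qs[0]) if not isinstance(qs[0],R) else qs[0]
    for P,Q in zip(ps[1:],qs[1:]):
        l=np.round(q.inv().apply(P-p)/10,2); t=np.round((q.inv()*Q).as_rotvec(),3)
        p=p+q.apply(l*10); q=q*R.from_rotvec(t); print('{"linear":%s,"turn":%s},'%(l.tolist(),t.tolist()))
def down(yaw): return R.from_matrix(np.array([[np.cos(yaw),np.sin(yaw),0],[np.sin(yaw),-np.cos(yaw),0],[0,0,-1]]))
E
python3 - <<'E'
from h import *
s=readout.state(); p=s['tcp_pos']; N=24
a0=np.arctan2(p[1],p[0]);r0=np.hypot(*p[:2]);t=np.array([515,265]);a1=np.arctan2(t[1],t[0]);r1=np.hypot(*t)
u=np.linspace(0,1,N+1); f=u
ps=[[ (r0+(r1-r0)*k)*np.cos(a0+(a1-a0)*k),(r0+(r1-r0)*k)*np.sin(a0+(a1-a0)*k),p[2]+(305-p[2])*min(1,3*k)] for k in f]
y0=2*np.arctan2(s['orientation'][1],s['orientation'][0]); y1=-.385+np.pi
print(y0,y1)
qs=[R.from_quat(s['orientation'])]+[down(y0+(y1-y0)*k) for k in f[1:]]
plan(np.array(ps),qs)
E
```

```text
0.364835971250777 2.7565926535897933
{"linear":[4.53, -0.45, -0.65],"turn":[0.0, -0.0, -0.1]},
{"linear":[4.52, -0.32, -0.64],"turn":[0.0, -0.0, -0.099]},
{"linear":[4.51, -0.19, -0.65],"turn":[0.0, -0.0, -0.1]},
{"linear":[4.48, -0.05, -0.64],"turn":[0.0, -0.0, -0.1]},
{"linear":[4.47, 0.08, -0.65],"turn":[0.0, -0.0, -0.099]},
{"linear":[4.45, 0.2, -0.65],"turn":[0.0, -0.0, -0.1]},
{"linear":[4.41, 0.34, -0.64],"turn":[0.0, -0.0, -0.1]},
{"linear":[4.38, 0.46, -0.65],"turn":[0.0, -0.0, -0.099]},
{"linear":[4.35, 0.59, 0.0],"turn":[0.0, -0.0, -0.1]},
{"linear":[4.31, 0.72, 0.0],"turn":[0.0, -0.0, -0.1]},
{"linear":[4.26, 0.83, 0.0],"turn":[0.0, 0.0, -0.099]},
{"linear":[4.22, 0.95, 0.0],"turn":[0.0, 0.0, -0.1]},
{"linear":[4.17, 1.08, 0.0],"turn":[0.0, 0.0, -0.1]},
{"linear":[4.11, 1.19, 0.0],"turn":[0.0, 0.0, -0.099]},
{"linear":[4.06, 1.3, 0.0],"turn":[0.0, 0.0, -0.1]},
{"linear":[4.0, 1.41, 0.0],"turn":[0.0, 0.0, -0.1]},
{"linear":[3.94, 1.53, 0.0],"turn":[0.0, 0.0, -0.099]},
{"linear":[3.87, 1.62, 0.0],"turn":[0.0, 0.0, -0.1]},
{"linear":[3.81, 1.74, 0.0],"turn":[0.0, 0.0, -0.099]},
{"linear":[3.73, 1.83, 0.0],"turn":[0.0, 0.0, -0.1]},
{"linear":[3.66, 1.93, 0.0],"turn":[0.0, 0.0, -0.1]},
{"linear":[3.59, 2.03, 0.0],"turn":[0.0, 0.0, -0.099]},
{"linear":[3.5, 2.12, 0.0],"turn":[0.0, 0.0, -0.1]},
{"linear":[3.43, 2.21, 0.0],"turn":[0.0, 0.0, -0.1]},
```

```bash
python3 -m pendant '[{"linear":[4.5,-0.4,-0.6],"turn":[0,0,-0.1],"fingers":7},{"linear":[4.5,-0.3,-0.6],"turn":[0,0,-0.1],"fingers":7},{"linear":[4.5,-0.2,-0.7],"turn":[0,0,-0.1],"fingers":7},{"linear":[4.5,0,-0.7],"turn":[0,0,-0.1],"fingers":7},{"linear":[4.5,0.1,-0.7],"turn":[0,0,-0.1],"fingers":7},{"linear":[4.4,0.2,-0.7],"turn":[0,0,-0.1],"fingers":7},{"linear":[4.4,0.3,-0.7],"turn":[0,0,-0.1],"fingers":7},{"linear":[4.4,0.5,-0.6],"turn":[0,0,-0.1],"fingers":7},{"linear":[4.4,0.6,0],"turn":[0,0,-0.1],"fingers":7},{"linear":[4.3,0.7,0],"turn":[0,0,-0.1],"fingers":7},{"linear":[4.3,0.8,0],"turn":[0,0,-0.1],"fingers":7},{"linear":[4.2,0.9,0],"turn":[0,0,-0.1],"fingers":7}]'
```

```text
time: 1.8
tcp_pos: [573.5, -218.0, 306.4]
orientation: [0.708, 0.706, 0.0, 0.0]
contact_force: [0.6, -0.1, 1.0]
width: 0.819
grip_force: 0.0
```

```bash
python3 -m pendant '[{"linear":[4.2,1.1,0],"turn":[0,0,-0.1],"fingers":7},{"linear":[4.1,1.2,0],"turn":[0,0,-0.1],"fingers":7},{"linear":[4.1,1.3,0],"turn":[0,0,-0.1],"fingers":7},{"linear":[4.0,1.4,0],"turn":[0,0,-0.1],"fingers":7},{"linear":[3.9,1.5,0],"turn":[0,0,-0.1],"fingers":7},{"linear":[3.9,1.6,0],"turn":[0,0,-0.1],"fingers":7},{"linear":[3.8,1.7,0],"turn":[0,0,-0.1],"fingers":7},{"linear":[3.7,1.8,0],"turn":[0,0,-0.1],"fingers":7},{"linear":[3.7,1.9,0],"turn":[0,0,-0.1],"fingers":7},{"linear":[3.6,2.0,0],"turn":[0,0,-0.1],"fingers":7},{"linear":[3.5,2.1,0],"turn":[0,0,-0.1],"fingers":7},{"linear":[3.4,2.2,0],"turn":[0,0,-0.1],"fingers":7}]'
python3 - <<'E'
from h import *
s=readout.state(); print(s['joint_pos'],s['contact_force'])
i=cams.camera_info('wrist');im=cams.read_camera('wrist'); cv2.imwrite('pics/w1.png',im[:,:,::-1])
np.savez('w1.npz',T=i['cam_to_world'],K=i['mtx'])
P=box(528.7,261.2,214,-.385,16,30,44); print(proj('wrist',P[1::2],i).round(1).tolist())
m=orange(im); n,l,st,c=cv2.connectedComponentsWithStats(m)
print([ (st[k].tolist(),c[k].round(1).tolist()) for k in range(1,n) if st[k,4]>30])
E
```

```text
time: 3.0
tcp_pos: [509.1, 264.8, 306.5]
orientation: [0.186, 0.983, 0.0, 0.0]
contact_force: [1.7, 0.4, 0.4]
width: 0.821
grip_force: 0.0
[-0.07729949  0.5278921  -0.71519093  1.55797841  0.36372049  1.19197453
  0.33698394] [1.72405742 0.4056182  0.41127414]
[[303.5, 237.2], [348.4, 237.6], [303.7, 258.5], [347.4, 258.9]]
[([430, 14, 58, 65, 2339], [462.9, 48.3]), ([238, 107, 22, 18, 240], [248.1, 115.4]), ([309, 216, 43, 39, 1362], [329.2, 237.0]), ([385, 286, 10, 9, 46], [390.1, 290.4]), ([17, 369, 38, 24, 302], [32.7, 379.9])]
```

View pics/w1.png

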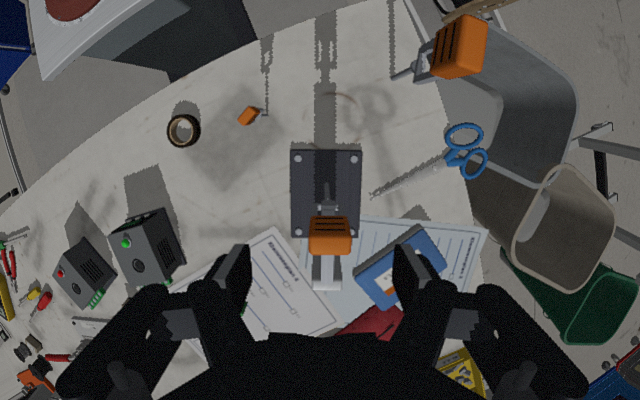

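The wrist view shows the hanging pin's grip at (330,236), square with the base plate and with its hook. The look-alikes are well away, the big pin at (463,48) and the small one at (248,115).

```bash
python3 - <<'E'
from h import *
d=np.load('w1.npz'); i=dict(mtx=d['K'],cam_to_world=d['T'])
im=cv2.imread('pics/w1.png')[:,:,::-1].copy()
e=np.array([309,352,216,255])-.5
def ext(uv): return np.array([uv[:,0].min(),uv[:,0].max(),uv[:,1].min(),uv[:,1].max()])
for z in (212,214,216):
    s=least_squares(lambda p:ext(proj('wrist',box(p[0],p[1],z,p[2],16,30,44),i))-e,[528,261,-.385]); print(z,s.x.round(3),s.fun.round(1))
g=cv2.cvtColor(im,cv2.COLOR_RGB2GRAY); 
# plate corners on z=10
for p in((291,150),(361,150),(290,237),(360,238)): print(onplane('wrist',p,10,i).round(1))
T=readout.state(); print(T['tcp_pos'])
cv2.imwrite('pics/w1c.png',cv2.resize(im[130:300,250:400,::-1],None,fx=3.5,fy=3.5,interpolation=2))
E
```

```text
212 [ 5.28817e+02  2.64536e+02 -3.74000e-01] [-0.3  1.2 -1.5  1.6]
214 [ 5.28251e+02  2.65103e+02 -3.74000e-01] [ 0.   2.  -1.6  1.9]
216 [ 5.27488e+02  2.65425e+02 -3.74000e-01] [-0.1  2.4 -1.8  2.1]
[475.5 234.5  10. ]
[509.9 322.9  10. ]
[591.7 183.9  10. ]
[630.6 278.7  10. ]
[502.96536751 273.24248302 307.33211656]
```

View pics/w1c.png

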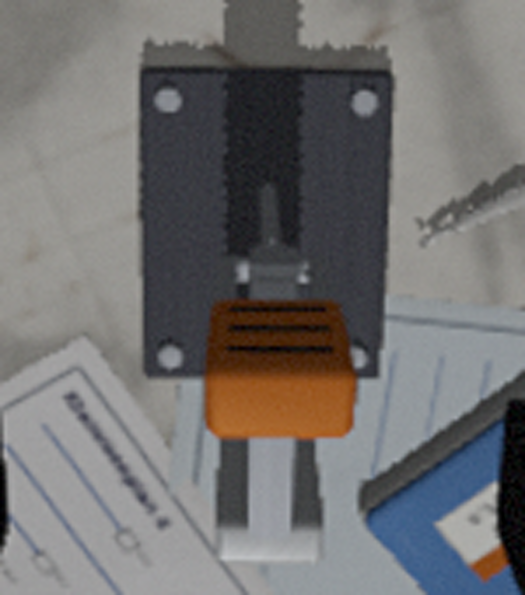

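```bash
python3 - <<'E'
from h import *
i=cams.camera_info('wrist');im=cams.read_camera('wrist'); s=readout.state()
m=orange(im); n,l,st,c=cv2.connectedComponentsWithStats(m)
k=min((k for k in range(1,n) if st[k,4]>600),key=lambda k:np.hypot(*(c[k]-[330,240])))
x,y,w,h,_=st[k]; e=np.array([x,x+w,y,y+h])-.5
def ext(uv): return np.array([uv[:,0].min(),uv[:,0].max(),uv[:,1].min(),uv[:,1].max()])
r=least_squares(lambda p:ext(proj('wrist',box(p[0],p[1],214,-.38,16,30,44),i))-e,[528,261]); print(e,r.x.round(1),r.fun.round(1))
print(s['time'],s['tcp_pos'],s['orientation'])
q=R.from_quat(s['orientation']); print((q.inv().apply(np.array([*r.x,217])-s['tcp_pos'])/10).round(2), (q.inv()*down(np.pi-.38)).as_rotvec().round(3))
E
```

```text
[299.5 341.5 226.5 266.5] [528.2 264.3] [-1.1  1.1 -1.9  1.8]
3.1 [504.76204794 270.57115004 307.42019322] [ 0.18055957  0.98355953  0.002626   -0.00141064]
[-2.44  0.21  9.03] [ 0.005 -0.004  0.017]
```

```bash
python3 -m pendant '[{"linear":[-1.2,0.1,0],"turn":[0,0,0.015],"fingers":7},{"linear":[-1.2,0.1,0],"turn":[0,0,0],"fingers":7},{"linear":[0,0,2],"turn":[0,0,0],"fingers":7},{"linear":[0,0,2],"turn":[0,0,0],"fingers":7},{"linear":[0,0,0],"turn":[0,0,0],"fingers":7},{"linear":[0,0,0],"turn":[0,0,0],"fingers":7},{"linear":[0,0,0],"turn":[0,0,0],"fingers":7}]'
python3 - <<'E'
from h import *
i=cams.camera_info('wrist');im=cams.read_camera('wrist'); s=readout.state()
cv2.imwrite('pics/w2.png',im[:,:,::-1])
m=orange(im); n,l,st,c=cv2.connectedComponentsWithStats(m)
k=min((k for k in range(1,n) if st[k,4]>600),key=lambda k:np.hypot(*(c[k]-[330,270])))
x,y,w,h,_=st[k]; e=np.array([x,x+w,y,y+h])-.5
def ext(uv): return np.array([uv[:,0].min(),uv[:,0].max(),uv[:,1].min(),uv[:,1].max()])
r=least_squares(lambda p:ext(proj('wrist',box(p[0],p[1],214,-.38,16,30,44),i))-e,[528,261]); print(e,r.x.round(1),r.fun.round(1))
print(s['time'],s['tcp_pos'],s['orientation'])
q=R.from_quat(s['orientation']); print((q.inv().apply(np.array([*r.x,217])-s['tcp_pos'])/10).round(2), (q.inv()*down(np.pi-.38)).as_rotvec().round(3))
E
```

```text
time: 3.8
tcp_pos: [533.9, 255.9, 267.4]
orientation: [0.196, 0.981, 0.001, 0.001]
contact_force: [0.1, 0.8, 0.5]
width: 0.82
grip_force: 0.0
[301.5 357.5 195.5 242.5] [527.5 264.3] [-0.9  0.9 -1.9  1.7]
3.85 [533.58456578 256.23554466 267.53957994] [1.95219396e-01 9.80758862e-01 7.80424748e-04 9.12708516e-04]
[0.88 0.5  5.05] [ 0.002  0.001 -0.013]
```

View pics/w2.png

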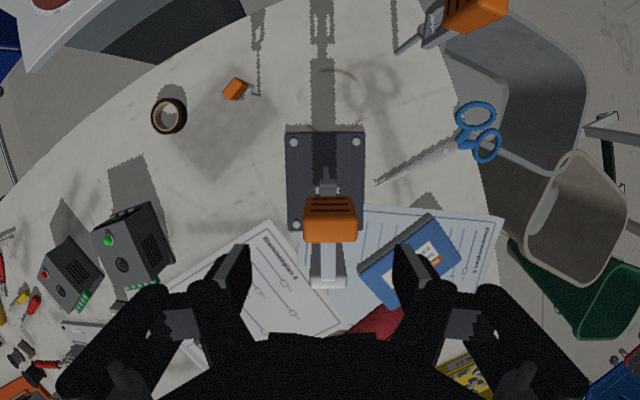

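The view is settled: grip at (330,219), and the finger gap is centred a little to the left of it. I'll shift over and go down.

```bash
python3 -m pendant '[{"linear":[0.9,0.5,0],"turn":[0,0,-0.013],"fingers":7},{"linear":[0,0,0],"turn":[0,0,0],"fingers":7},{"linear":[0,0,2.5],"turn":[0,0,0],"fingers":7},{"linear":[0,0,2.5],"turn":[0,0,0],"fingers":7},{"linear":[0,0,0],"turn":[0,0,0],"fingers":7},{"linear":[0,0,0],"turn":[0,0,0],"fingers":7}]'
python3 - <<'E'
from h import *
s=readout.state()
q=R.from_quat(s['orientation']); print((q.inv().apply(np.array([527.6,264.3,217])-s['tcp_pos'])/10).round(2), (q.inv()*down(np.pi-.38)).as_rotvec().round(3))
E
```

```text
time: 4.45
tcp_pos: [526.1, 264.8, 216.8]
orientation: [0.188, 0.982, 0.0, -0.0]
contact_force: [0.1, 0.6, 0.8]
width: 0.819
grip_force: 0.0
[-0.15  0.01 -0.02] [ 0.    -0.     0.002]
```

```bash
python3 -m pendant '[{"linear":[-0.1,0,0],"turn":[0,0,0],"fingers":4.5},{"linear":[0,0,0],"turn":[0,0,0],"fingers":3.5},{"linear":[0,0,0],"turn":[0,0,0],"fingers":2.5},{"linear":[0,0,0],"turn":[0,0,0],"fingers":2},{"linear":[0,0,0],"turn":[0,0,0],"fingers":2},{"linear":[0,0,0],"turn":[0,0,0],"fingers":2},{"linear":[0,0,0],"turn":[0,0,0],"fingers":2}]'
```

```text
time: 5.15
tcp_pos: [527.6, 264.3, 217.6]
orientation: [0.188, 0.982, 0.001, 0.001]
contact_force: [-0.1, -1.4, 5.9]
width: 0.345
grip_force: 58.9
```

```bash
python3 -m pendant '[{"linear":[0,0,-0.6],"turn":[0,0,0],"fingers":2},{"linear":[0,0,-0.6],"turn":[0,0,0],"fingers":2},{"linear":[0,0,-0.5],"turn":[0,0,0],"fingers":2},{"linear":[0,0,0],"turn":[0,0,0],"fingers":2},{"linear":[0,0,0],"turn":[0,0,0],"fingers":2},{"linear":[0,0,0],"turn":[0,0,0],"fingers":2}]'
python3 - <<'E'
from h import *
im=cams.read_camera('side'); cv2.imwrite('pics/s2.png',cv2.resize(im[150:330,200:320,::-1],None,fx=3.3,fy=3.3,interpolation=2))
E
```

```text
time: 5.75
tcp_pos: [527.0, 263.8, 233.0]
orientation: [0.188, 0.982, -0.0, -0.0]
contact_force: [0.3, -0.6, -0.8]
width: 0.345
grip_force: 59.1
```

View pics/s2.png

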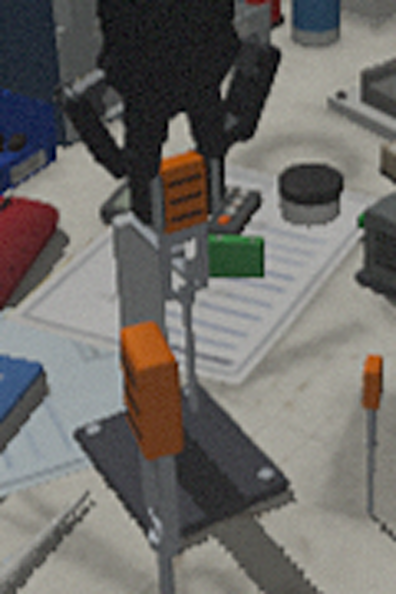

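The pin is held upright, about 16 mm up, with the lip level with the eye. The big look-alike is clear of the gripper. Next I draw it off along the stand's -x, which is tool +x.

```bash
python3 -m pendant '[{"linear":[0.3,0,-0.1],"turn":[0,0,0],"fingers":2},{"linear":[0.5,0,0],"turn":[0,0,0],"fingers":2},{"linear":[0.5,0,0],"turn":[0,0,0],"fingers":2},{"linear":[0.5,0,0],"turn":[0,0,0],"fingers":2}]'
```

```text
time: 6.2
tcp_pos: [509.7, 271.0, 234.4]
orientation: [0.188, 0.982, 0.0, -0.0]
contact_force: [0.2, 0.4, -0.4]
width: 0.341
grip_force: 59.1
```

```bash
python3 -m pendant '[{"linear":[0.7,0,0],"turn":[0,0,0],"fingers":2},{"linear":[0.8,0,0],"turn":[0,0,0],"fingers":2},{"linear":[0.8,0,0],"turn":[0,0,0],"fingers":2},{"linear":[0.8,0,0],"turn":[0,0,0],"fingers":2},{"linear":[0.5,0,0],"turn":[0,0,0],"fingers":2},{"linear":[0,0,0],"turn":[0,0,0],"fingers":2},{"linear":[0,0,0],"turn":[0,0,0],"fingers":2}]'
python3 - <<'E'
from h import *
s=readout.state(); p=s['tcp_pos']; print(p,s['joint_pos'])
q=R.from_quat(s['orientation']); y0=2*np.arctan2(s['orientation'][1],s['orientation'][0]); print(y0)
# first up 90, then to red: yaw decreases with azimuth
up=p+[0,0,100]; t=np.array([531,-217.5]); N=14
a0=np.arctan2(p[1],p[0]);r0=np.hypot(*p[:2]);a1=np.arctan2(t[1],t[0]);r1=np.hypot(*t)
u=np.linspace(0,1,N+1)
ps=[p,p+[0,0,50],up]+[[ (r0+(r1-r0)*k)*np.cos(a0+(a1-a0)*k),(r0+(r1-r0)*k)*np.sin(a0+(a1-a0)*k),up[2]] for k in u[1:]]
qs=[q,q,q]+[down(y0-.9*k) for k in u[1:]]
plan(np.array(ps),qs)
E
```

```text
time: 6.9
tcp_pos: [477.2, 283.9, 234.4]
orientation: [0.188, 0.982, 0.0, 0.0]
contact_force: [0.2, -0.0, 0.3]
width: 0.341
grip_force: 59.1
[477.17648472 283.85559053 234.43423149] [-0.14134135  0.56687377 -0.68646071  1.71529146  0.41440106  1.00897968
  0.21572112]
2.762724304127769
{"linear":[-0.0, 0.0, -5.0],"turn":[0.0, 0.0, 0.0]},
{"linear":[-0.01, 0.0, -5.0],"turn":[0.0, 0.0, 0.0]},
{"linear":[-2.92, -2.23, 0.0],"turn":[0.0, 0.001, 0.064]},
{"linear":[-2.92, -2.24, -0.0],"turn":[0.0, -0.0, 0.065]},
{"linear":[-2.93, -2.25, -0.0],"turn":[0.0, -0.0, 0.064]},
{"linear":[-2.93, -2.27, -0.0],"turn":[0.0, -0.0, 0.064]},
{"linear":[-2.93, -2.27, -0.01],"turn":[0.0, -0.0, 0.064]},
{"linear":[-2.93, -2.29, 0.0],"turn":[0.0, -0.0, 0.065]},
{"linear":[-2.94, -2.3, 0.0],"turn":[-0.0, -0.0, 0.064]},
{"linear":[-2.94, -2.3, 0.0],"turn":[-0.0, -0.0, 0.064]},
{"linear":[-2.94, -2.32, -0.0],"turn":[-0.0, -0.0, 0.065]},
{"linear":[-2.95, -2.33, -0.0],"turn":[-0.0, -0.0, 0.064]},
{"linear":[-2.95, -2.34, -0.0],"turn":[-0.0, -0.0, 0.064]},
{"linear":[-2.95, -2.35, -0.0],"turn":[-0.0, -0.0, 0.064]},
{"linear":[-2.95, -2.37, -0.0],"turn":[-0.0, -0.0, 0.065]},
{"linear":[-2.95, -2.37, -0.01],"turn":[-0.0, -0.0, 0.064]},
```

The pin is off the hook. I'll raise it 150 mm so the tip clears the stand on the way over.

```bash
python3 -m pendant '[{"linear":[0,0,-5],"turn":[0,0,0],"fingers":2},{"linear":[0,0,-5],"turn":[0,0,0],"fingers":2},{"linear":[0,0,-5],"turn":[0,0,0],"fingers":2},{"linear":[0,0,0],"turn":[0,0,0],"fingers":2},{"linear":[-2.9,-2.2,0],"turn":[0,0,0.06],"fingers":2},{"linear":[-2.9,-2.2,0],"turn":[0,0,0.06],"fingers":2},{"linear":[-2.9,-2.2,0],"turn":[0,0,0.06],"fingers":2},{"linear":[-2.9,-2.3,0],"turn":[0,0,0.07],"fingers":2},{"linear":[-2.9,-2.3,0],"turn":[0,0,0.07],"fingers":2},{"linear":[-2.9,-2.3,0],"turn":[0,0,0.07],"fingers":2},{"linear":[-2.9,-2.3,0],"turn":[0,0,0.06],"fingers":2},{"linear":[-2.9,-2.3,0],"turn":[0,0,0.06],"fingers":2}]'
```

```text
time: 8.1
tcp_pos: [565.0, 4.7, 383.3]
orientation: [0.431, 0.902, -0.0, -0.0]
contact_force: [0.1, 0.4, -1.5]
width: 0.344
grip_force: 59.8
```

```bash
python3 -m pendant '[{"linear":[-2.9,-2.3,0],"turn":[0,0,0.06],"fingers":2},{"linear":[-2.9,-2.3,0],"turn":[0,0,0.06],"fingers":2},{"linear":[-2.9,-2.3,1],"turn":[0,0,0.06],"fingers":2},{"linear":[-2.9,-2.3,1],"turn":[0,0,0.06],"fingers":2},{"linear":[-2.9,-2.4,1],"turn":[0,0,0.06],"fingers":2},{"linear":[-2,-1.6,1],"turn":[0,0,0.06],"fingers":2},{"linear":[0,0,0],"turn":[0,0,0],"fingers":2},{"linear":[0,0,0],"turn":[0,0,0],"fingers":2},{"linear":[0,0,0],"turn":[0,0,0],"fingers":2},{"linear":[0,0,0],"turn":[0,0,0],"fingers":2}]'
python3 - <<'E'
from h import *
i=cams.camera_info('wrist');im=cams.read_camera('wrist'); s=readout.state(); print(s['tcp_pos'],s['orientation'])
q=R.from_quat(s['orientation'])
np.savez('w3.npz',T=i['cam_to_world'],K=i['mtx'],p=s['tcp_pos'],q=s['orientation']); cv2.imwrite('pics/w3f.png',im[:,:,::-1])
cv2.imwrite('pics/w3.png',cv2.resize(im[120:300,210:410,::-1],None,fx=3.3,fy=3.3,interpolation=2))
print('tip',proj('wrist',s['tcp_pos']+q.apply([0,0,162+6]),i),'ap',proj('wrist',[531,-217.5,70],i))
E
```

```text
time: 9.1
tcp_pos: [537.3, -199.6, 344.7]
orientation: [0.583, 0.812, 0.001, 0.0]
contact_force: [0.3, 0.5, -0.2]
width: 0.343
grip_force: 59.7
[ 537.18173154 -199.81705622  344.71376139] [5.83426853e-01 8.12165518e-01 4.57566024e-04 2.62944486e-04]
tip [[320.09780309 187.88956331]] ap [[311.42410276 179.62480904]]
```

View pics/w3.png

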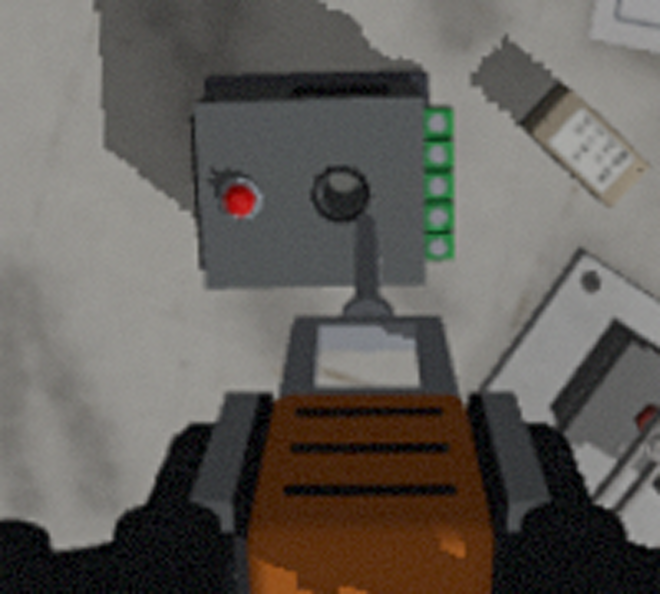

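The pin hangs straight, with its tip at crop (367,217), i.e. px (321,186). The red unit's aperture is at crop (341,193), i.e. px (313,178.5).

```bash
python3 - <<'E'
from h import *
d=np.load('w3.npz'); i=dict(mtx=d['K'],cam_to_world=d['T']); q=R.from_quat(d['q']); p=d['p']
ap=onplane('wrist',(210+341/3.3,120+193/3.3),70,i)
tz=p[2]-168; tip=onplane('wrist',(210+367/3.3,120+216/3.3),tz+2,i)
print(ap,tip,q.inv().apply(tip-p),(q.inv().apply(ap-p)/10).round(2),(q.inv().apply(ap-tip)/10).round(2))
E
```

```text
[ 532.88437929 -215.26395713   70.        ] [ 537.43915185 -196.68803369  178.71376139] [  2.86540295   1.06850693 166.00152049] [-1.33 -0.93 27.47] [-1.62 -1.04 10.87]
```

```bash
python3 -m pendant '[{"linear":[-1.5,-1.0,0],"turn":[0,0,0],"fingers":2},{"linear":[0,0,3],"turn":[0,0,0],"fingers":2},{"linear":[0,0,3],"turn":[0,0,0],"fingers":2},{"linear":[0,0,3],"turn":[0,0,0],"fingers":2},{"linear":[0,0,0],"turn":[0,0,0],"fingers":2},{"linear":[0,0,0],"turn":[0,0,0],"fingers":2},{"linear":[0,0,0],"turn":[0,0,0],"fingers":2}]'
python3 - <<'E'
from h import *
i=cams.camera_info('wrist');im=cams.read_camera('wrist'); s=readout.state(); print(s['tcp_pos'],s['orientation'])
np.savez('w4.npz',T=i['cam_to_world'],K=i['mtx'],p=s['tcp_pos'],q=s['orientation'])
sd=cams.read_camera('side')
uv=proj('side',[s['tcp_pos']-[0,0,168.6],[532.9,-215.3,70]]); print('side tip,ap',uv)
a=cv2.resize(im[120:270,240:390,::-1],(400,400),interpolation=2)
b=cv2.resize(sd[160:220,330:390,::-1],(400,400),interpolation=2)
cv2.imwrite('pics/w4.png',np.hstack([a,b]))
E
```

```text
time: 9.85
tcp_pos: [533.3, -218.5, 256.5]
orientation: [0.584, 0.812, 0.001, 0.002]
contact_force: [0.2, 0.1, -0.9]
width: 0.345
grip_force: 59.7
[ 533.22856383 -218.67180582  256.47167906] [5.84404180e-01 8.11459851e-01 6.89991138e-04 2.04643651e-03]
side tip,ap [[359.87976439 181.38446245]
 [359.03556936 187.1560956 ]]
```

View pics/w4.png

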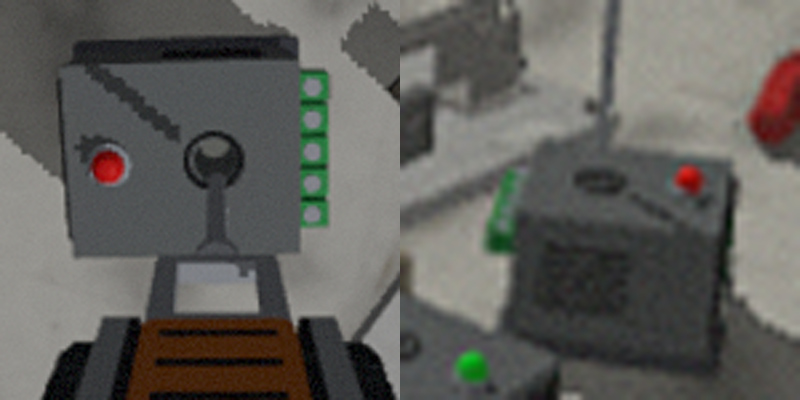

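The tip hangs just above the hole. In the wrist crop the aperture is at (214,160) and the tip at (216,178). In the side crop the hole is at (200,181) and the tip at (204,148). I'll work out the remaining offset.

```bash
python3 - <<'E'
from h import *
d=np.load('w4.npz'); i=dict(mtx=d['K'],cam_to_world=d['T']); q=R.from_quat(d['q']); p=d['p']
w=lambda x,y:(240+x/2.667,120+y/2.667); s=lambda x,y:(330+x/6.667,160+y/6.667)
for z in (86,88,90):
    print(z,'tip wrist',onplane('wrist',w(216,176),z,i).round(1),'side',onplane('side',s(204,147),z).round(1))
a=onplane('wrist',w(214,160),70,i);b=onplane('side',s(200,181),70); print('ap',a.round(1),b.round(1))
print('tcp',p.round(1),'ap rel tool',q.inv().apply(a-p).round(1),q.inv().apply(b-p).round(1))
E
```

```text
86 tip wrist [ 534.3 -217.5   86. ] side [ 531.  -219.4   86. ]
88 tip wrist [ 534.2 -217.    88. ] side [ 529.3 -215.7   88. ]
90 tip wrist [ 534.  -216.6   90. ] side [ 527.6 -212.    90. ]
ap [ 532.9 -215.4   70. ] [ 530.5 -217.    70. ]
tcp [ 533.2 -218.7  256.5] ap rel tool [  3.7   0.  186.5] [  2.9  -2.7 186.5]
```

```bash
python3 -m pendant '[{"linear":[0.15,0,0.5],"turn":[0,0,0],"fingers":2},{"linear":[0,0,0.7],"turn":[0,0,0],"fingers":2},{"linear":[0,0,0.7],"turn":[0,0,0],"fingers":2},{"linear":[0,0,0.7],"turn":[0,0,0],"fingers":2},{"linear":[0,0,0.7],"turn":[0,0,0],"fingers":2},{"linear":[0,0,0],"turn":[0,0,0],"fingers":2},{"linear":[0,0,0],"turn":[0,0,0],"fingers":2}]'
```

```text
time: 10.65
tcp_pos: [531.3, -217.3, 221.1]
orientation: [0.585, 0.811, 0.0, -0.0]
contact_force: [-0.5, 0.2, -1.8]
width: 0.344
grip_force: 59.7
```

```bash
python3 -m pendant '[{"linear":[0,0,0.5],"turn":[0,0,0],"fingers":2},{"linear":[0,0,0.5],"turn":[0,0,0],"fingers":2},{"linear":[0,0,0.4],"turn":[0,0,0],"fingers":2},{"linear":[0,0,0],"turn":[0,0,0],"fingers":2},{"linear":[0,0,0],"turn":[0,0,0],"fingers":2}]'; python3 -m pendant '[{"linear":[0,0,0.3],"turn":[0,0,0],"fingers":2},{"linear":[0,0,0.3],"turn":[0,0,0],"fingers":2},{"linear":[0,0,0],"turn":[0,0,0],"fingers":2},{"linear":[0,0,0],"turn":[0,0,0],"fingers":2}]'; python3 -m pendant '[{"linear":[0,0,0.2],"turn":[0,0,0],"fingers":2},{"linear":[0,0,0],"turn":[0,0,0],"fingers":2},{"linear":[0,0,0],"turn":[0,0,0],"fingers":2}]'
```

```text
time: 11.15
tcp_pos: [531.3, -217.3, 207.2]
orientation: [0.585, 0.811, 0.0, -0.0]
contact_force: [0.5, 0.2, -0.8]
width: 0.344
grip_force: 59.7
time: 11.55
tcp_pos: [531.7, -217.4, 201.7]
orientation: [0.585, 0.811, 0.0, 0.0]
contact_force: [-0.3, -0.3, 1.8]
width: 0.341
grip_force: 60.1
time: 11.85
tcp_pos: [531.7, -217.3, 199.6]
orientation: [0.585, 0.811, 0.0, 0.0]
contact_force: [0.5, 0.4, 2.0]
width: 0.346
grip_force: 60.3
```

```bash
for k in 1 2 3; do python3 -m pendant '[{"linear":[0,0,0.1],"turn":[0,0,0],"fingers":2},{"linear":[0,0,0],"turn":[0,0,0],"fingers":2},{"linear":[0,0,0],"turn":[0,0,0],"fingers":2}]'|grep -E "tcp|contact"; python3 -c "
from bench import readout,cams
import numpy as np
f=[]
for _ in range(4): cams.read_camera('top'); f.append(readout.state()['contact_force'][2])
print(np.mean(f))"; done
```

```text
tcp_pos: [531.7, -217.3, 198.5]
contact_force: [0.4, 0.2, 2.5]
3.1563429887804353
tcp_pos: [531.6, -217.3, 197.4]
contact_force: [1.4, 0.5, 2.5]
3.279841699101188
tcp_pos: [531.6, -217.3, 196.4]
contact_force: [0.5, -0.3, 3.8]
3.4686163279171116
```

```bash
for k in 1 2 3; do python3 -m pendant '[{"linear":[0,0,0.05],"turn":[0,0,0],"fingers":2},{"linear":[0,0,0],"turn":[0,0,0],"fingers":2},{"linear":[0,0,0],"turn":[0,0,0],"fingers":2}]'|grep -E "tcp|contact"; python3 -c "
from bench import readout,cams
import numpy as np
f=[];z=[]
for _ in range(4): cams.read_camera('top'); s=readout.state(); f.append(s['contact_force'][2]);z.append(s['tcp_pos'][2])
print(np.mean(f),np.mean(z))"; done
```

```text
tcp_pos: [531.5, -217.3, 196.0]
contact_force: [1.2, 0.3, 4.9]
5.070375843003996 196.0018585929571
tcp_pos: [531.6, -217.4, 195.9]
contact_force: [1.4, 0.1, 7.3]
6.661526445931173 195.86111543723587
tcp_pos: [531.6, -217.3, 195.8]
contact_force: [1.0, -0.6, 7.7]
8.832380645748714 195.74726443246902
```

The force rose along the spring and then steeply, with the TCP stalled at 195.8 mm. That is the expected stop height, so the button is fully down under about 9 N with the pin still gripped.

```bash
python3 -c "
from bench import workorder,readout
s=readout.state();print(s['time'],s['grip_force'],s['contact_force'])
print(workorder.sign_off())"
```

```text
14.85 61.07752561569214 [ 0.71340849 -0.68691772  8.76101182]
the job is handed in; nothing more can be done
None
```

I lifted the reset pin off its hook and pressed the red unit's button down to its stop. I signed the job off at 14.85 s, still gripping the pin and holding the button down with about 9 N; the sign-off gave no verdict.

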